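# Find the stamped crate and push it to the dispatch line

### The arm

A 6-joint arm with a two-finger parallel gripper is mounted at the origin on the work surface. World frame = base frame: x ahead of the robot, y to its left, z up, the work surface at z = 0. Lengths are in mm, angles in rad, forces in N, time in s.
With the tool pointing down it reaches from about 250 to 775 mm from the base axis. Payload 8.9 kg.
Tool frame: the origin (TCP) lies midway between the tips of the shut fingers; the grasp point (between the pads) lies 19 mm behind it; z points along the fingers, y is the line along which they close (so a half turn about z gives the same grasp; the last joint's range is limited). The gripper opens to 85 mm and grips with 20 to 120 N. Pads are 22 mm wide; open, the fingers measure 114 mm over their backs; the gripper's body (76 mm by 85 mm) begins 54 mm behind the grasp point. The pads swing forward as they close: fully open they stand 13 mm farther back than shut.
Start: joints at [-1.413, 0.291, -0.153, 1.127, 0, 1.431], TCP at [153.544, -502.044, 231.305] pointing down, gripper open.
Joint ranges: [-2.52, 2.52], [-0.91, 1.74], [-1.3, 1.37], [-1.96, 2.02], [-1.52, 1.47], [-3.14, 3.14]. Speed limits (rad/s): [2.22, 2.22, 2.79, 3.14, 3.14, 3.14].

### API

Orientations are given as a rotation vector (axis times angle).
In Python, from cell import ctrl gives the robot as it stands. The module is installed in compiled form; this text tells all that it offers.
- The arm moves only by the tool step_arm, never from a script. Its argument "targets" is a list of rows, each a list of 6 numbers: the shift along the tool's x, y, z in units of 0.03 m (1.0 is 0.03 m), then the turn, a rotation vector about the tool's x, y, z in units of pi/4 rad (1.0 is pi/4 rad). In form: [[tx, ty, tz, ax, ay, az], ...]. A call has exactly 8 rows; each row shifts and turns the commanded pose from where the row before left it, along the tool's axes as they then stand; what a row does not reach is not made up. A row lasts 1/12 s, in which the tool goes at most 41.7 mm and 7.16 degrees, less where a joint would pass 70% of its speed; a pose out of reach is approached as far as the arm can. A call with a number of a shift or a turn outside -1 to 1 is refused whole. A call with a gripper value outside its range is refused whole. "gripper" is the closure, from -1 (fully open) to 1 (shut), set as the call begins (left out, the last holds). The fingers move at their own pace and stop on an object; "grip_force" is the grip in N (left out, the last holds). Time passes only in rows, so rows that do not move let the fingers close, or fill a call up. It gives the time, the measured TCP pose, the force, the opening and the grip force at its end, in the units of the state.
- ctrl.read_state(): the state, without advancing time (a new reading comes with each control period).
- ctrl.read_camera(name): name is "scene" or "top" or "wrist"; returns a dict with "color" (384x512x3 uint8, red, green, blue), "vfov" (degrees; the focal length in pixels is half the picture's height over the tangent of half this angle, whatever the lens; pixels are square), "cx", "cy" (the principal point, pixels), "R" (3x3) and "t" (3): a world point X has camera coordinates R X + t. Camera axes: x right, y down, z forward; pixel columns grow to the right and rows downward; lengths in mm; the calibration is good to about 2 mm. A picture is of the moment at which its call begins. There is no depth.
- ctrl.job_done(): hands the job in; it is judged then, once.
The state is a dict: "clock": time; "joint_positions": joint angles; "qvel": joint speeds; "effort": joint torques, N m; "tcp_pos": TCP position; "tool_rot": TCP orientation; "contact_force": force on the tool from outside, world axes, zero at the start; "torque": the same for the moment, N m; "grip_width": finger opening in mm; "grip_force": force on a finger pad.
Only numpy, scipy, OpenCV 4.12 (cv2) and the standard library are available. Lean on these libraries where they do the work, as an engineer would, in place of code of your own. Each camera call takes 0.05 s, during which the arm holds its last target. There are 200 camera calls.

### The job

One of the two blue crates has a stamp underneath, below its sloping nose. With the fingertips, tip first the crate on the robot's left and then the one on its right back towards the robot against the metal stop, each to about 45 degrees so that its underside shows, and let each down again under control where it stood. Then push the stamped crate away from the robot until the tip of its nose is over the red dispatch line, about square to it; leave the other crate at the stop, lift or carry neither, knock nothing over and leave the can, bowl and jar alone.

Things in the scene. Friction and masses are not known exactly. Their poses are not given: they have to be found in the camera images.
- crate_a: Blue open-topped plastic parts crate, one of two alike from above: 130 mm (its x) x 150 mm (its y) x 85 mm tall, empty, 5 mm walls and floor; 0.25 to 0.5 kg, balances near 68 degrees of tip. Origin: on the table, 65 mm in from the near wall's outer face; z up; x points from the robot to the line. The near wall is upright; the far side has an undercut nose. Starts 2 to 5 mm from the stop.
- crate_b: Blue open-topped plastic parts crate, one of two alike from above: 130 mm (its x) x 150 mm (its y) x 85 mm tall, empty, 5 mm walls and floor; 0.25 to 0.5 kg, balances near 68 degrees of tip. Origin: on the table, 65 mm in from the near wall's outer face; z up; x points from the robot to the line. The near wall is upright; the far side has an undercut nose. Starts 2 to 5 mm from the stop.
- stamp (a point): Centre of the white stamp with an orange bar, 110 x 40 mm, under the nose of one of the two crates, on the downward sloping face (18 mm in from the nose tip, 16 mm up). It faces down and away from the robot and is out of sight from above until that crate is tipped back. The other crate is plain blue there.
- stop: Fixed aluminium strip on the table on the robot's side of both crates, 22 mm wide x 480 mm long x 5 mm high. Origin on the table at the middle of its far face, the face that the crates stand against; its y runs along the strip, its x points away from the robot, towards the crates and the line.
- line: The dispatch line: flat red band painted across the table beyond the crates, 50 mm wide (its x, pointing away from the robot) and 560 mm long (its y). Origin at its centre, flush with the table. Crates slide over it.
- crate_a_nose (a point): Nose tip of crate_a: middle of its far wall's lower edge, 65 mm from its origin along its x and 32 mm up. From here the underside slopes down and back to the flat base, 36 mm nearer the robot
- crate_a_near (a point): Middle of the near bottom edge of crate_a (65 mm from its origin against its x), the edge it tips on, which stays on the table and slides forward as the wall leans over the stop (5 mm at 45 degrees)
- crate_b_nose (a point): Nose tip of crate_b: middle of its far wall's lower edge, 65 mm from its origin along its x and 32 mm up. From here the underside slopes down and back to the flat base, 36 mm nearer the robot
- crate_b_near (a point): Middle of the near bottom edge of crate_b (65 mm from its origin against its x), the edge it tips on, which stays on the table and slides forward as the wall leans over the stop (5 mm at 45 degrees)
- spray_can: Bystander: yellow spray can standing at the right, 52 mm across, 150 mm tall. Origin: centre of its underside.
- bowl: Bystander: green plastic bowl at the left, 124 mm across, 60 mm tall. Origin: centre of its underside.
- jar: Bystander: closed amber jar at the right, nearer the robot, 56 mm across, 70 mm tall. Origin: centre of its underside.
Things that resemble listed ones, but are neither listed nor needed, are in the scene too. What is shaped like the crate_b but black is not meant. Leave any brown look-alike of the crate_a alone.

How it is judged (in metres and radians):
On the way, in this order (a step that is already met when the one before it is completed fails the run):
1. the crate on the robot's left is tipped to show its underside (((y of crate_a in the frame of stop above 0 m and y of crate_b in the frame of stop below 0 m and angle between crate_a's own z axis and vertical above 0.6 rad) or (y of crate_b in the frame of stop above 0 m and y of crate_a in the frame of stop below 0 m and angle between crate_b's own z axis and vertical above 0.6 rad))), for 0.2 s.
2. then the crate on the robot's right is tipped to show its underside (((y of crate_a in the frame of stop above 0 m and y of crate_b in the frame of stop below 0 m and angle between crate_b's own z axis and vertical above 0.6 rad) or (y of crate_b in the frame of stop above 0 m and y of crate_a in the frame of stop below 0 m and angle between crate_a's own z axis and vertical above 0.6 rad))), for 0.2 s.
3. both crates stand flat again, short of the line (angle between each of crate_a, crate_b's own z axis and vertical below 0.06 rad and linear speed of each of crate_a, crate_b below 0.02 m/s and height (world z) of each of crate_a, crate_b below 0.006 m and x of crate_a_nose in the frame of line below -0.03 m), for 0.2 s.
At the end, for the whole second after the job is handed in: The stamped crate stands flat and still with its nose tip over the red line (from 28 mm short of the line's middle to 35 mm past it), square to it within 0.2 rad; the other crate stands flat and still within 40 mm of where it started (angle between each of crate_a, crate_b's own z axis and vertical below 0.06 rad and linear speed of each of crate_a, crate_b below 0.02 m/s and height (world z) of each of crate_a, crate_b below 0.006 m and x of crate_a_nose in the frame of line between -0.028 and 0.035 m and angle between the x axis of crate_a and the x axis of line, either way round below 0.2 rad and distance of crate_b from where it was at the start of the episode below 0.04 m); the robot touches nothing.
It fails at once if a crate is lifted or carried (its near bottom edge more than 20 mm off the table) (height (world z) of any of crate_a_near, crate_b_near above 0.02 m).
It fails at once if a crate is tipped right over (past 1.25 rad) (angle between any of crate_a, crate_b's own z axis and vertical above 1.25 rad).
It fails at once if a crate is dropped or flung (turns faster than 7 rad/s) (angular speed of any of crate_a, crate_b above 7 rad/s).
It fails at once if the can, bowl or jar is moved more than 20 mm or tipped (distance of any of spray_can, bowl, jar from where it was at the start of the episode above 0.02 m or angle between any of spray_can, bowl, jar's own z axis and vertical above 0.3 rad).
It fails at once if the crate without a stamp is pushed to the line (x of crate_b_nose in the frame of line above -0.025 m).
It also fails if it takes over 72 s, if anything falls off the work surface, if the arm or the gripper's body presses on something with over 40 N, if the wrist force passes 120 N, or if a joint passes its speed limit or range.

## Working session

There is one attempt and no reset: what is moved stays moved. The work goes in short steps, Python scripts to look and compute and a tool call to move; the robot and the scene stay as the last step left them, time stands still between calls to the robot, and variables do not carry over. Pictures are saved under pics/ and viewed, at most 10 in all, crops included, and the job is handed in when it is done.

Besides the shell and the picture viewer there is one more tool, called as name([rows], argument=value, ...), one row to a line, values as JSON. step_arm: Moves the arm, as the interface text tells. Shifts and turns lie within -1 to 1; 1 stands for 0.03 m of shift or pi/4 rad of turn. Its arguments: {"type":"object","properties":{"targets":{"type":"array","items":{"type":"array","items":{"type":"number"}}},"gripper":{"type":"number"},"grip_force":{"type":"number"}},"required":["targets"]}

```bash
mkdir -p pics; cat > h.py <<'E'
import numpy as np, cv2
from cell import ctrl
def snap(n):
    c=ctrl.read_camera(n); c['f']=192/np.tan(np.radians(c['vfov'])/2); c['R']=np.array(c['R']); c['t']=np.array(c['t']); return c
def ray(c,u,v):
    d=c['R'].T@np.array([(u-c['cx'])/c['f'],(v-c['cy'])/c['f'],1]); return -c['R'].T@c['t'],d
def onz(c,u,v,z=0):
    o,d=ray(c,u,v); return o+d*(z-o[2])/d[2]
def proj(c,X):
    p=c['R']@np.array(X,float)+c['t']; return p[:2]/p[2]*c['f']+[c['cx'],c['cy']]
E
python3 - <<'E'
from h import *
a=snap('scene');b=snap('top')
for n,c in(('scene',a),('top',b)):
    cv2.imwrite(f'pics/{n}0.png',cv2.cvtColor(c['color'],4)); print(n,c['vfov'],c['cx'],c['cy'],(-c['R'].T@c['t']).round(),c['R'].round(2).tolist())
    np.savez(f'pics/{n}0.npz',**c)
print(ctrl.read_state())
E
```

```text
scene 50.79230174049122 253.53158390010907 192.65816924038654 [1113. -354. 1092.] [[0.56, 0.83, 0.01], [0.72, -0.47, -0.51], [-0.42, 0.29, -0.86]]
top 56.07177378627069 253.8033107939606 189.17295018521935 [ 418.    0. 1277.] [[0.03, -1.0, -0.01], [-0.99, -0.02, -0.15], [0.15, 0.02, -0.99]]
{'clock': 0.1, 'joint_positions': array([-1.41329364e+00,  2.91204330e-01, -1.54021120e-01,  1.12666180e+00,
        2.92285200e-06,  1.43147691e+00]), 'qvel': array([-0.00016941, -0.00069946,  0.0021523 , -0.00055965, -0.00117597,
       -0.00110547]), 'effort': array([ 2.51002595e-03, -5.37978995e+01,  3.31919968e+01,  9.35349410e-03,
       -2.63303382e-04,  1.86348029e-05]), 'tcp_pos': array([ 153.49137704, -501.68551062,  230.81099879]), 'tool_rot': array([-3.10597909e+00, -4.64376062e-01,  1.09845041e-05]), 'contact_force': array([ 0.73026218, -0.37281678,  0.37930249]), 'torque': array([ 0.04481429,  0.01664154, -0.02194708]), 'grip_force': 0.0, 'grip_width': 85.2436350212437}
```

```bash
python3 -c "
import cv2
a=cv2.imread('pics/scene0.png');b=cv2.imread('pics/top0.png')
cv2.imwrite('pics/scene0b.png',cv2.resize(a,(800,600)));cv2.imwrite('pics/top0b.png',cv2.resize(b,(800,600)))"
```

```text
(no output)
```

View pics/scene0b.png

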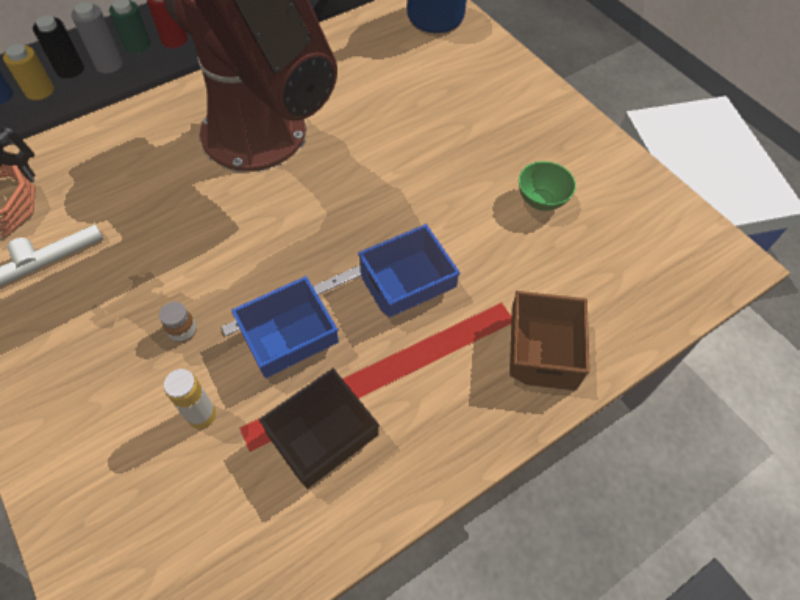

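View pics/top0b.png

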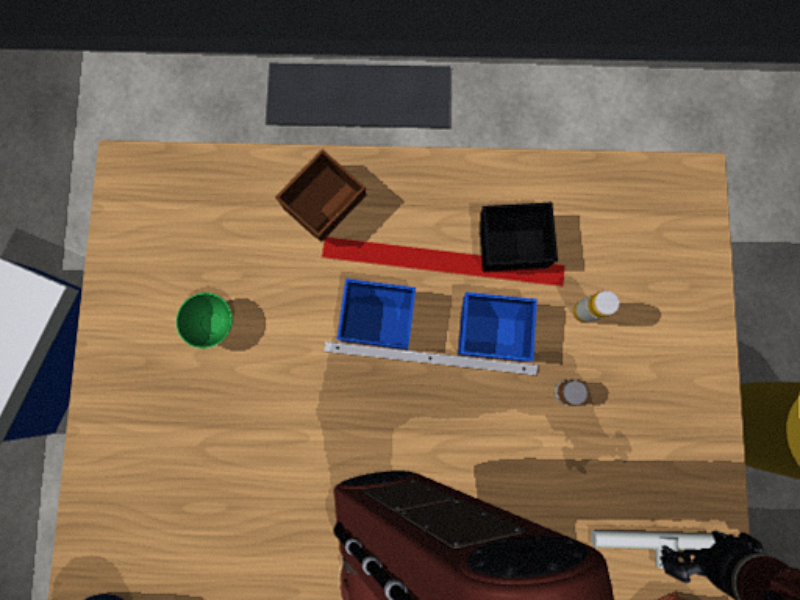

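The pictures show the two blue crates, left at about (375,313) and right at (497,327) in the top view (800x600). They stand against the stop, short of the red line that runs from (322,248) to (563,276). The black look-alike at (518,237) and the brown one at (320,195) are not meant; only the blue ones fit. The can is at (600,303), the jar at (573,392) and the bowl at (204,320).

```bash
cat > m.py <<'E'
from h import *
from scipy.optimize import minimize
V=np.array([[x,y,z] for x,z in((-65,0),(29,0),(65,32),(65,85),(-65,85)) for y in(-75,75)],float)
def hull(c,p,h=85,q=None):
    x,y,a=p[:3]; M=V.copy(); M[M[:,2]==85,2]=h
    W=M@np.array([[np.cos(a),np.sin(a),0],[-np.sin(a),np.cos(a),0],[0,0,1]])+[x,y,0]
    P=np.array([proj(c,w) for w in W]); return cv2.convexHull(P.astype(np.float32))[:,0]
def masks(c,col):
    h=cv2.cvtColor(c['color'],cv2.COLOR_RGB2HSV)
    if col=='blue': return cv2.inRange(h,(108,120,60),(125,255,255))
    if col=='black': return cv2.inRange(h,(0,0,0),(180,255,42))
    if col=='red': return cv2.inRange(h,(0,170,120),(4,255,255))|cv2.inRange(h,(174,170,120),(180,255,255))
def blob(m,u,v):
    n,L,s,ce=cv2.connectedComponentsWithStats(m); i=1+np.argmin([np.hypot(*(ce[k]-[u,v]))+1e4*(s[k,4]<300) for k in range(1,n)]); 
    k=cv2.findContours((L==i).astype(np.uint8),0,1)[0][0]
    o=np.zeros(m.shape,np.uint8); cv2.drawContours(o,[cv2.convexHull(k)],-1,1,-1); return o
def fit(cs,bl,p0):
    def cost(p):
        s=0
        for c,b in zip(cs,bl):
            o=np.zeros((b.shape[0]*2,b.shape[1]*2),np.uint8); H=hull(c,p,p[3])
            cv2.fillConvexPoly(o,np.round((H+.5)*2*16-8).astype(np.int32),1,shift=4)
            B=cv2.resize(b,None,fx=2,fy=2,interpolation=0); s+=(o!=B).sum()/B.sum()
        return s
    S=np.array([p0]+[np.array(p0)+d for d in np.diag([15,15,.12,12])])
    r=minimize(cost,p0,method='Nelder-Mead',options=dict(initial_simplex=S,xatol=.05,fatol=1e-5)); return r.x.round(3),round(r.fun,3)
E
python3 - <<'E'
from m import *
a=dict(np.load('pics/scene0.npz'));b=dict(np.load('pics/top0.npz'))
k=.64
for nm,col,s,t in(('L','blue',(409,270),(375,313)),('R','blue',(285,327),(497,327)),('blk','black',(320,428),(518,237))):
    bl=[blob(masks(a,col),s[0]*k,s[1]*k),blob(masks(b,col),t[0]*k,t[1]*k)]
    g=onz(b,t[0]*k,t[1]*k,60)
    print(nm,bl[0].sum(),bl[1].sum(),fit([a,b],bl,[g[0],g[1],-.1,85]))
m=masks(b,'red'); m[:,:]*=1
vs,us=np.nonzero(m); P=np.array([onz(b,u,v)[:2] for u,v in zip(us,vs)])
P=P[(P[:,0]>300)]
for c in (a,b):
    vs,us=np.nonzero(masks(c,'red'));P=np.array([onz(c,u,v)[:2] for u,v in zip(us,vs)]).astype(np.float32)
    P=P[np.linalg.norm(P-np.median(P,0),axis=1)<400]
    print('line',cv2.minAreaRect(P),len(P),P.min(0),P.max(0), cv2.boxPoints(cv2.minAreaRect(P)).round().tolist())
for n,s in(('stopL',(325,347)),('stopLfar',(326,343)),('stopR',(538,371)),('stopRfar',(538,366))): print(n,onz(b,s[0]*k,s[1]*k,5)[:2].round())
for n,s in(('can top',(605,303)),('jar top',(574,392)),('bowl',(204,320))): print(n,onz(b,s[0]*k,s[1]*k,dict(c=150,j=70,b=60)[n[0]])[:2].round())
I=cv2.cvtColor(b['color'],4)[170:250,200:400]
cv2.imwrite('pics/crop.png',cv2.resize(I,(800,320),interpolation=2))
E
```

```text
L 1903 1873 (array([ 5.59749e+02,  6.33020e+01, -1.21000e-01,  8.23860e+01]), np.float64(0.317))
R 2301 1967 (array([ 5.38198e+02, -1.99907e+02, -7.50000e-02,  8.40500e+01]), np.float64(0.185))
blk 877 2006 (array([ 7.45323e+02, -2.47569e+02,  3.60000e-02,  1.95000e-01]), np.float64(4.085))
line ((695.4672241210938, -85.91867065429688), (555.8152465820312, 45.048133850097656), 84.3604736328125) 1553 [ 646.16547 -362.74103] [741.146  192.5556] [[646.0, -360.0], [691.0, -365.0], [745.0, 188.0], [700.0, 193.0]]
line ((693.714111328125, -82.9715576171875), (557.4266967773438, 48.031436920166016), 84.24908447265625) 1513 [ 644.2234  -359.33923] [735.2114  196.36803] [[642.0, -358.0], [690.0, -363.0], [746.0, 192.0], [698.0, 197.0]]
stopL [488. 179.]
stopLfar [497. 177.]
stopR [ 446. -299.]
stopRfar [ 457. -299.]
can top [ 582. -401.]
jar top [ 403. -359.]
bowl [537. 438.]
```

View pics/crop.png

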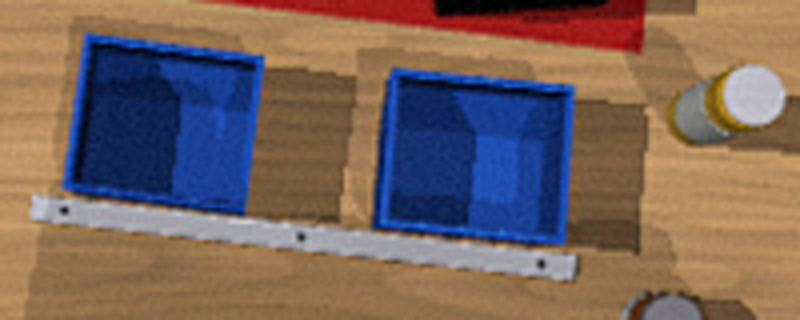

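The crop shows both crates as blue and alike from above, with their rims against the strip and its screws. The left rim corners are at (85,35), (263,57), (245,213) and (66,188) in the crop; the right ones are at (393,70), (575,87), (563,243) and (378,228). I'll loosen the mask and refit.

```bash
sed -i 's/(108,120,60),(125,255,255)/(105,100,25),(128,255,255)/; s/(180,255,42)/(180,255,55)/' m.py
python3 - <<'E'
from m import *
a=dict(np.load('pics/scene0.npz'));b=dict(np.load('pics/top0.npz'))
k=.64
for nm,s,t in(('L',(409,270),(375,313)),('R',(285,327),(497,327))):
    bl=[blob(masks(a,'blue'),s[0]*k,s[1]*k),blob(masks(b,'blue'),t[0]*k,t[1]*k)]
    g=onz(b,t[0]*k,t[1]*k,60)
    print(nm,bl[0].sum(),bl[1].sum(),fit([a,b],bl,[g[0],g[1],-.1,85]),fit([b],bl[1:],[g[0],g[1],-.1,85]),fit([a],bl[:1],[g[0],g[1],-.1,85]))
for C in([(85,35),(263,57),(245,213),(66,188)],[(393,70),(575,87),(563,243),(378,228)]):
    print([onz(b,u/4+200,v/4+170,85)[:2].round().tolist() for u,v in C])
# black crate rim near corners, from top picture
print([onz(b,u*k,v*k,z).round().tolist() for u,v,z in((482,209,85),(552,204,85),(557,264,85),(482,270,85),(557,269,0),(482,270,32))])
E
```

```text
L 1963 1892 (array([ 5.59935e+02,  6.28390e+01, -1.04000e-01,  8.27690e+01]), np.float64(0.285)) (array([ 5.60058e+02,  6.22010e+01, -1.13000e-01,  9.15590e+01]), np.float64(0.028)) (array([ 5.40001e+02,  7.84280e+01, -1.02000e-01,  5.01680e+01]), np.float64(0.029))
R 2649 1981 (array([ 5.38570e+02, -1.99641e+02, -7.00000e-02,  8.56510e+01]), np.float64(0.046)) (array([ 5.38898e+02, -1.98888e+02, -7.40000e-02,  8.91360e+01]), np.float64(0.021)) (array([ 5.38206e+02, -2.00266e+02, -6.70000e-02,  8.49450e+01]), np.float64(0.021))
[[630.0, 130.0], [615.0, -20.0], [484.0, -8.0], [501.0, 140.0]]
[[606.0, -129.0], [595.0, -280.0], [466.0, -269.0], [474.0, -118.0]]
[[793.0, -163.0, 85.0], [807.0, -315.0, 85.0], [674.0, -324.0, 85.0], [657.0, -163.0, 85.0], [680.0, -347.0, 0.0], [667.0, -170.0, 32.0]]
```

```bash
python3 - <<'E'
from m import *
a=dict(np.load('pics/scene0.npz'));b=dict(np.load('pics/top0.npz'))
o=cv2.cvtColor(a['color'],4); o=cv2.resize(o,None,fx=4,fy=4,interpolation=2)
for p in([560,62,-.1],[538.5,-199.7,-.07]): cv2.polylines(o,[(hull(a,p)*4+2).astype(np.int32)],True,(0,255,0),1)
m=masks(a,'blue'); bl=blob(m,409*.64,270*.64); k=cv2.findContours(bl,0,1)[0][0]; k=cv2.resize(bl,None,fx=4,fy=4,interpolation=0); cv2.drawContours(o,cv2.findContours(k,0,1)[0],-1,(0,0,255),1)
o=o[540:980,540:1220]; cv2.imwrite('pics/ov.png',o)
E
```

```text
(no output)
```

View pics/ov.png

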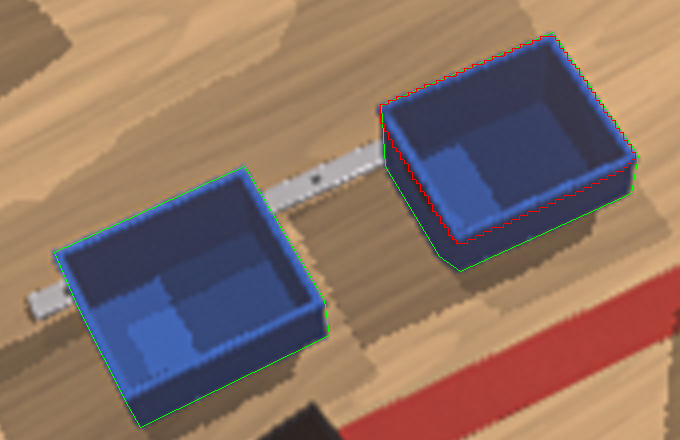

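The overlay shows both fitted outlines (green) lying on the crates to within about a pixel, so the rims are 85 mm high. Left crate is at (560, 62) with yaw -0.10, right crate at (538.5, -200) with yaw about -0.08. I'll pinch the middle of the far wall lightly and swing it about the near bottom edge.

```bash
cat > p.py <<'E'
from h import *
from scipy.linalg import logm,expm
from scipy.spatial.transform import Rotation as R
def T(p,r): M=np.eye(4); M[:3,:3]=r; M[:3,3]=p; return M
def cur(): s=ctrl.read_state(); return T(s['tcp_pos'],R.from_rotvec(s['tool_rot']).as_matrix())
def down(ya):  # tool z down, tool y at world angle ya
    y=np.array([np.cos(ya),np.sin(ya),0]); z=np.array([0,0,-1.]); return np.c_[np.cross(y,z),y,z]
def tip(M,piv,yaw,th): # rotate pose about pivot, axis = -crate y
    r=R.from_rotvec(-th*np.array([-np.sin(yaw),np.cos(yaw),0])).as_matrix(); return T(piv+r@(M[:3,3]-piv),r@M[:3,:3])
def plan(A,B,N):
    L=expm(np.real(logm(np.linalg.inv(A)@B))/N); row=np.r_[L[:3,3]/30,R.from_matrix(L[:3,:3]).as_rotvec()/(np.pi/4)]
    print(N,'rows',row.round(3).tolist(),'end',B[:3,3].round(1)); X=A.copy(); P=[]
    for i in range(N): X=X@L; P.append(X[:3,3].round().tolist())
    return P
E
python3 - <<'E'
from p import *
P=plan(cur(),T([622,56,170],down(-.1)),24); print(P[::4])
E
```

```text
24 rows [1.072, -0.014, 0.085, -0.0, -0.0, -0.062] end [622.  56. 170.]
[[184.0, -492.0, 228.0], [301.0, -438.0, 218.0], [405.0, -363.0, 208.0], [492.0, -269.0, 198.0], [559.0, -159.0, 188.0], [604.0, -39.0, 178.0]]
```

step_arm([
  [0.8, -0.01, 0.06, 0, 0, -0.047],
  [0.8, -0.01, 0.06, 0, 0, -0.047],
  [0.8, -0.01, 0.06, 0, 0, -0.047],
  [0.8, -0.01, 0.06, 0, 0, -0.047],
  [0.8, -0.01, 0.06, 0, 0, -0.047],
  [0.8, -0.01, 0.06, 0, 0, -0.047],
  [0.8, -0.01, 0.06, 0, 0, -0.047],
  [0.8, -0.01, 0.06, 0, 0, -0.047],
], gripper=0.0, grip_force=30)

```text
clock: 0.77
tcp_pos: [327.7, -420.0, 216.5]
tool_rot: [-3.004, -0.919, 0.0]
contact_force: [0.3, -0.3, -0.6]
grip_width: 42.3
grip_force: 0.0
```

step_arm([
  [0.8, -0.01, 0.06, 0, 0, -0.047],
  [0.8, -0.01, 0.06, 0, 0, -0.047],
  [0.8, -0.01, 0.06, 0, 0, -0.047],
  [0.8, -0.01, 0.06, 0, 0, -0.047],
  [0.8, -0.01, 0.06, 0, 0, -0.047],
  [0.8, -0.01, 0.06, 0, 0, -0.047],
  [0.8, -0.01, 0.06, 0, 0, -0.047],
  [0.8, -0.01, 0.06, 0, 0, -0.047],
])

```text
clock: 1.43
tcp_pos: [469.5, -291.6, 202.1]
tool_rot: [-2.836, -1.351, 0.0]
contact_force: [0.3, -0.7, -0.1]
grip_width: 42.4
grip_force: 0.0
```

step_arm([
  [0.8, -0.01, 0.06, 0, 0, -0.047],
  [0.8, -0.01, 0.06, 0, 0, -0.047],
  [0.8, -0.01, 0.06, 0, 0, -0.047],
  [0.8, -0.01, 0.06, 0, 0, -0.047],
  [0.8, -0.01, 0.06, 0, 0, -0.047],
  [0.8, -0.01, 0.06, 0, 0, -0.047],
  [0.8, -0.01, 0.06, 0, 0, -0.047],
  [0.8, -0.01, 0.06, 0, 0, -0.047],
])

```text
clock: 2.1
tcp_pos: [567.8, -127.6, 187.6]
tool_rot: [-2.606, -1.754, 0.001]
contact_force: [0.4, -0.6, -0.3]
grip_width: 42.7
grip_force: 0.0
```

```bash
python3 - <<'E'
from p import *
s=ctrl.read_state(); print(s['clock'],s['tcp_pos'],s['joint_positions'],s['grip_width'])
A=cur(); print(A[:3,:3].round(3))
plan(A,T([622,56,150],down(-.1)),8)
E
```

```text
2.1 [ 567.80246553 -127.57396982  187.60601533] [-3.46592337e-01  4.25256940e-01 -7.19431586e-02  1.07427267e+00
 -2.57934976e-05  1.61040161e+00] 42.71424053755555
[[ 0.377  0.926 -0.001]
 [ 0.926 -0.377  0.   ]
 [-0.    -0.001 -1.   ]]
8 rows [0.8, 0.021, 0.157, -0.0, -0.0, -0.046] end [622.  56. 150.]
```

step_arm([
  [0.8, 0.02, 0.16, 0, 0, -0.046],
  [0.8, 0.02, 0.16, 0, 0, -0.046],
  [0.8, 0.02, 0.16, 0, 0, -0.046],
  [0.8, 0.02, 0.16, 0, 0, -0.046],
  [0.8, 0.02, 0.16, 0, 0, -0.046],
  [0.8, 0.02, 0.16, 0, 0, -0.046],
  [0.8, 0.02, 0.16, 0, 0, -0.046],
  [0.8, 0.02, 0.16, 0, 0, -0.046],
])

```text
clock: 2.77
tcp_pos: [621.6, 56.0, 149.0]
tool_rot: [-2.326, -2.111, 0.001]
contact_force: [-0.5, 0.4, 0.0]
grip_width: 43.0
grip_force: 0.0
```

```bash
python3 - <<'E'
from m import *
from p import *
A=cur(); print(A.round(3))
plan(A,T([622.2,56,58],down(-.1)),8)
c=snap('scene'); w=snap('wrist')
i=cv2.resize(cv2.cvtColor(c['color'],4)[110:260,150:350],(400,300),interpolation=2); j=cv2.resize(cv2.cvtColor(w['color'],4),(400,300))
for X in([622.2,56,85],[629.7,130,85],[615,-19,85]): print(proj(w,X))
cv2.imwrite('pics/s1.png',np.hstack([i,j]))
E
```

```text
[[ 9.70000e-02  9.95000e-01 -1.00000e-03  6.21568e+02]
 [ 9.95000e-01 -9.70000e-02 -0.00000e+00  5.60210e+01]
 [-0.00000e+00 -1.00000e-03 -1.00000e+00  1.48990e+02]
 [ 0.00000e+00  0.00000e+00  0.00000e+00  1.00000e+00]]
8 rows [0.0, 0.003, 0.379, -0.0, 0.0, 0.0] end [622.2  56.   58. ]
[260.29516244 216.94186268]
[261.69498013  97.32104378]
[259.68078022 317.62365487]
```

View pics/s1.png

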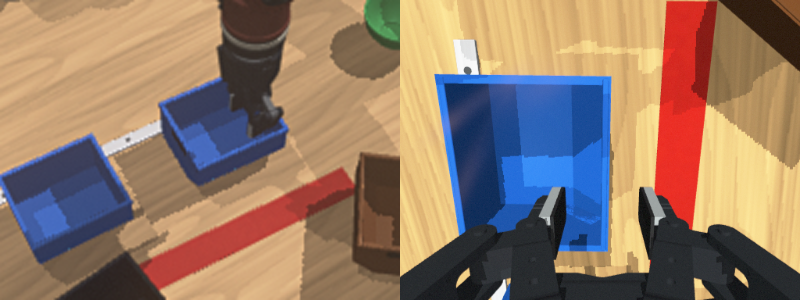

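Left: the gripper is over the left crate's far wall. Right (wrist view): the fingers straddle the far rim, which is about 3 px from where I predicted. I'll go down and pinch.

step_arm([
  [0, 0.005, 0.38, 0, 0, 0],
  [0, 0.005, 0.38, 0, 0, 0],
  [0, 0.005, 0.38, 0, 0, 0],
  [0, 0.005, 0.38, 0, 0, 0],
  [0, 0.005, 0.38, 0, 0, 0],
  [0, 0.005, 0.38, 0, 0, 0],
  [0, 0.005, 0.38, 0, 0, 0],
  [0, 0.005, 0.38, 0, 0, 0],
])

```text
clock: 3.53
tcp_pos: [622.8, 54.6, 57.3]
tool_rot: [-2.329, -2.108, 0.0]
contact_force: [-0.3, 0.9, -0.3]
grip_width: 42.9
grip_force: 0.0
```

step_arm([
  [0, 0, 0, 0, 0, 0],
  [0, 0, 0, 0, 0, 0],
  [0, 0, 0, 0, 0, 0],
  [0, 0, 0, 0, 0, 0],
  [0, 0, 0, 0, 0, 0],
  [0, 0, 0, 0, 0, 0],
  [0, 0, 0, 0, 0, 0],
  [0, 0, 0, 0, 0, 0],
], gripper=1.0, grip_force=25)

```text
clock: 4.2
tcp_pos: [623.3, 54.8, 59.1]
tool_rot: [2.328, 2.108, 0.001]
contact_force: [0.8, 0.5, 2.9]
grip_width: 4.7
grip_force: 27.5
```

```bash
python3 - <<'E'
from p import *
s=ctrl.read_state(); print(s['clock'],s['tcp_pos'],s['contact_force'],s['grip_width'],s['grip_force'])
A=cur(); x=np.array([.995,-.1,0]); piv=np.array([560,62,0])-65*x
B=tip(A,piv+0,-.1,np.radians(49)); B[:3,3]+=3*x
plan(A,B,24); print(B.round(3))
E
```

```text
4.2 [623.33677273  54.77988593  59.05295398] [0.80557551 0.45516519 2.85691191] 4.6532042457792775 27.492346465587616
24 rows [0.0, -0.069, -0.15, -0.045, -0.0, -0.0] end [537.9  63.3 135.9]
[[ 9.90000e-02  6.52000e-01  7.52000e-01  5.37918e+02]
 [ 9.95000e-01 -6.40000e-02 -7.50000e-02  6.33500e+01]
 [-1.00000e-03  7.55000e-01 -6.55000e-01  1.35905e+02]
 [ 0.00000e+00  0.00000e+00  0.00000e+00  1.00000e+00]]
```

step_arm([
  [0, -0.07, -0.15, -0.045, 0, 0],
  [0, -0.07, -0.15, -0.045, 0, 0],
  [0, -0.07, -0.15, -0.045, 0, 0],
  [0, -0.07, -0.15, -0.045, 0, 0],
  [0, -0.07, -0.15, -0.045, 0, 0],
  [0, -0.07, -0.15, -0.045, 0, 0],
  [0, -0.07, -0.15, -0.045, 0, 0],
  [0, -0.07, -0.15, -0.045, 0, 0],
])

```text
clock: 4.87
tcp_pos: [601.8, 56.8, 92.5]
tool_rot: [2.163, 1.958, 0.281]
contact_force: [-0.1, -0.1, -0.8]
grip_width: 4.7
grip_force: 26.9
```

```bash
python3 - <<'E'
from m import *
from p import *
c=snap('scene'); w=snap('top')
i=cv2.resize(cv2.cvtColor(c['color'],4)[110:260,150:350],(400,300),interpolation=2); j=cv2.resize(cv2.cvtColor(w['color'],4)[150:255,190:330],(400,300),interpolation=2)
cv2.imwrite('pics/s2.png',np.hstack([i,j])); s=ctrl.read_state(); print(s['torque'],cur().round(3))
E
```

```text
[0.00554776 0.31796329 0.03389706] [[ 9.80000e-02  9.55000e-01  2.78000e-01  6.00721e+02]
 [ 9.95000e-01 -9.50000e-02 -2.70000e-02  5.70530e+01]
 [ 0.00000e+00  2.80000e-01 -9.60000e-01  9.24240e+01]
 [ 0.00000e+00  0.00000e+00  0.00000e+00  1.00000e+00]]
```

View pics/s2.png

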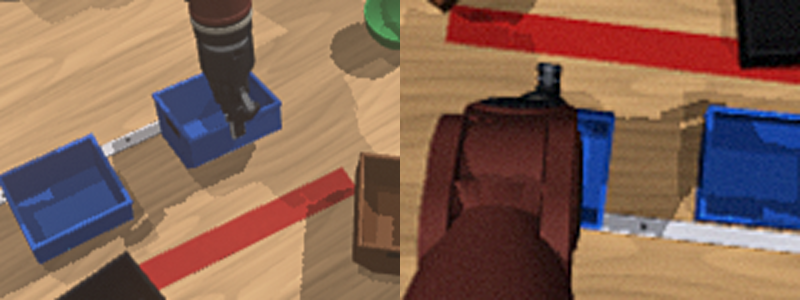

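The left crate leans back, its near edge still at the strip, with forces near zero. I'll carry on.

step_arm([
  [0, -0.07, -0.15, -0.045, 0, 0],
  [0, -0.07, -0.15, -0.045, 0, 0],
  [0, -0.07, -0.15, -0.045, 0, 0],
  [0, -0.07, -0.15, -0.045, 0, 0],
  [0, -0.07, -0.15, -0.045, 0, 0],
  [0, -0.07, -0.15, -0.045, 0, 0],
  [0, -0.07, -0.15, -0.045, 0, 0],
  [0, -0.07, -0.15, -0.045, 0, 0],
])

```text
clock: 5.63
tcp_pos: [572.5, 59.7, 118.3]
tool_rot: [1.982, 1.795, 0.522]
contact_force: [1.0, 0.6, -1.9]
grip_width: 4.3
grip_force: 26.8
```

step_arm([
  [0, -0.07, -0.15, -0.045, 0, 0],
  [0, -0.07, -0.15, -0.045, 0, 0],
  [0, -0.07, -0.15, -0.045, 0, 0],
  [0, -0.07, -0.15, -0.045, 0, 0],
  [0, -0.07, -0.15, -0.045, 0, 0],
  [0, -0.07, -0.15, -0.045, 0, 0],
  [0, -0.07, -0.15, -0.045, 0, 0],
  [0, -0.07, -0.15, -0.045, 0, 0],
])

```text
clock: 6.3
tcp_pos: [537.6, 63.3, 135.8]
tool_rot: [1.788, 1.619, 0.732]
contact_force: [1.0, -0.9, -3.1]
grip_width: 4.5
grip_force: 26.8
```

step_arm([
  [0, 0, 0, 0, 0, 0],
  [0, 0, 0, 0, 0, 0],
  [0, 0, 0, 0, 0, 0],
  [0, 0, 0, 0, 0, 0],
  [0, 0, 0, 0, 0, 0],
  [0, 0, 0, 0, 0, 0],
  [0, 0, 0, 0, 0, 0],
  [0, 0, 0, 0, 0, 0],
])

```text
clock: 6.97
tcp_pos: [537.1, 63.2, 135.6]
tool_rot: [1.789, 1.62, 0.732]
contact_force: [2.8, 0.1, -2.3]
grip_width: 4.3
grip_force: 27.0
```

```bash
python3 - <<'E'
from m import *
from p import *
c=snap('scene'); w=snap('top')
i=cv2.resize(cv2.cvtColor(c['color'],4)[120:240,180:340],(800,600),interpolation=2)
cv2.imwrite('pics/s3.png',i); s=ctrl.read_state(); print(s['torque'],cur().round(3),s['joint_positions'])
m=c['color'][120:240,200:340]; h=cv2.cvtColor(m,cv2.COLOR_RGB2HSV); print('white',cv2.inRange(h,(0,0,150),(180,50,255)).sum()//255,'orange',cv2.inRange(h,(5,180,150),(18,255,255)).sum()//255)
E
```

```text
[-0.07165204  0.36968941  0.13411774] [[ 9.90000e-02  6.58000e-01  7.47000e-01  5.37022e+02]
 [ 9.95000e-01 -6.50000e-02 -7.40000e-02  6.32750e+01]
 [ 0.00000e+00  7.50000e-01 -6.61000e-01  1.35555e+02]
 [ 0.00000e+00  0.00000e+00  0.00000e+00  1.00000e+00]] [ 0.04847839  0.1740907  -1.23460675 -0.68091751 -0.11047959  1.66874812]
white 24 orange 0
```

View pics/s3.png

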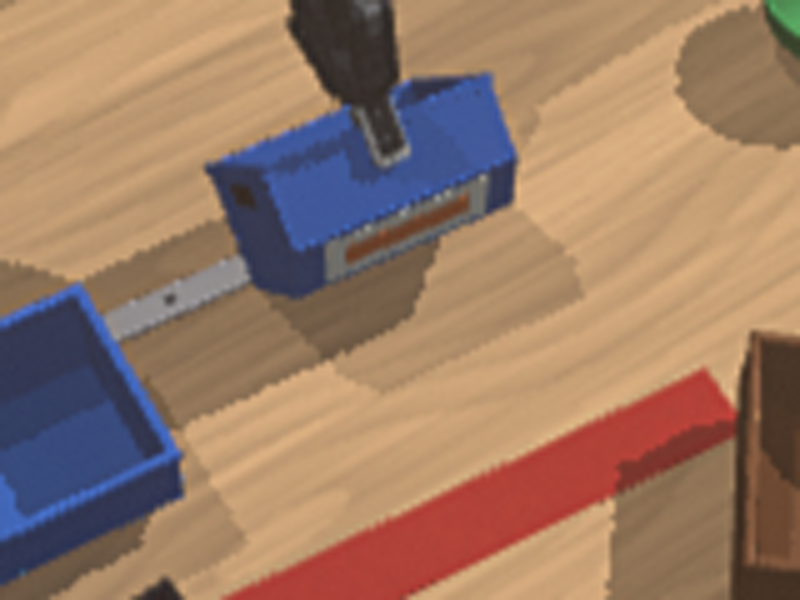

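The stamp, white with an orange bar, is clear at (408,228): the left crate is crate_a, leaning about 48 degrees. I'll let it down along the same arc.

```bash
python3 - <<'E'
from p import *
plan(cur(),T([622.8,55,59],down(-.1)),24)
E
```

```text
24 rows [0.0, 0.065, 0.152, 0.045, -0.0, 0.0] end [622.8  55.   59. ]
```

step_arm([
  [0, 0.065, 0.152, 0.045, 0, 0],
  [0, 0.065, 0.152, 0.045, 0, 0],
  [0, 0.065, 0.152, 0.045, 0, 0],
  [0, 0.065, 0.152, 0.045, 0, 0],
  [0, 0.065, 0.152, 0.045, 0, 0],
  [0, 0.065, 0.152, 0.045, 0, 0],
  [0, 0.065, 0.152, 0.045, 0, 0],
  [0, 0.065, 0.152, 0.045, 0, 0],
])

```text
clock: 7.73
tcp_pos: [572.2, 59.7, 118.3]
tool_rot: [1.984, 1.797, 0.52]
contact_force: [1.8, -0.4, -1.9]
grip_width: 4.8
grip_force: 26.8
```

step_arm([
  [0, 0.065, 0.152, 0.045, 0, 0],
  [0, 0.065, 0.152, 0.045, 0, 0],
  [0, 0.065, 0.152, 0.045, 0, 0],
  [0, 0.065, 0.152, 0.045, 0, 0],
  [0, 0.065, 0.152, 0.045, 0, 0],
  [0, 0.065, 0.152, 0.045, 0, 0],
  [0, 0.065, 0.152, 0.045, 0, 0],
  [0, 0.065, 0.152, 0.045, 0, 0],
])

```text
clock: 8.4
tcp_pos: [601.8, 56.7, 92.0]
tool_rot: [2.165, 1.96, 0.277]
contact_force: [1.3, -0.7, -0.6]
grip_width: 4.4
grip_force: 27.0
```

step_arm([
  [0, 0.065, 0.152, 0.045, 0, 0],
  [0, 0.065, 0.152, 0.045, 0, 0],
  [0, 0.065, 0.152, 0.045, 0, 0],
  [0, 0.065, 0.152, 0.045, 0, 0],
  [0, 0.065, 0.152, 0.045, 0, 0],
  [0, 0.065, 0.152, 0.045, 0, 0],
  [0, 0.065, 0.152, 0.045, 0, 0],
  [0, 0.065, 0.152, 0.045, 0, 0],
])

```text
clock: 9.07
tcp_pos: [623.3, 54.6, 58.7]
tool_rot: [-2.328, -2.108, 0.001]
contact_force: [10.5, -0.9, 30.5]
grip_width: 4.5
grip_force: 32.7
```

step_arm([
  [0, 0, 0, 0, 0, 0],
  [0, 0, 0, 0, 0, 0],
  [0, 0, 0, 0, 0, 0],
  [0, 0, 0, 0, 0, 0],
  [0, 0, 0, 0, 0, 0],
  [0, 0, 0, 0, 0, 0],
  [0, 0, 0, 0, 0, 0],
  [0, 0, 0, 0, 0, 0],
])

```text
clock: 9.73
tcp_pos: [623.2, 54.7, 59.0]
tool_rot: [2.328, 2.108, 0.001]
contact_force: [2.7, -1.1, 3.5]
grip_width: 4.4
grip_force: 27.6
```

```bash
python3 - <<'E'
from p import *
s=ctrl.read_state(); print(cur().round(3),s['contact_force'],s['torque'])
a=snap('scene'); from m import *
# rim far edge check: fit with scene view only
np.savez('pics/scene1.npz',**a)
E
```

```text
[[ 9.90000e-02  9.95000e-01  1.00000e-03  6.23243e+02]
 [ 9.95000e-01 -9.90000e-02 -0.00000e+00  5.47230e+01]
 [ 0.00000e+00  1.00000e-03 -1.00000e+00  5.90470e+01]
 [ 0.00000e+00  0.00000e+00  0.00000e+00  1.00000e+00]] [ 2.71053289 -1.10406979  3.51480972] [-0.19463999 -0.60040785 -0.00229699]
```

step_arm([
  [0, 0, 0, 0, 0, 0],
  [0, 0, 0, 0, 0, 0],
  [0, 0, 0, 0, 0, 0],
  [0, 0, 0, 0, 0, 0],
  [0, 0, 0, 0, 0, 0],
  [0, 0, 0, 0, 0, 0],
  [0, 0, 0, 0, 0, 0],
  [0, 0, 0, 0, 0, 0],
], gripper=0.0)

```text
clock: 10.45
tcp_pos: [622.9, 54.8, 58.8]
tool_rot: [-2.329, -2.109, 0.0]
contact_force: [0.7, -0.1, -0.5]
grip_width: 42.7
grip_force: 0.0
```

step_arm([
  [0, 0, -0.4, 0, 0, 0],
  [0, 0, -0.4, 0, 0, 0],
  [0, 0, -0.4, 0, 0, 0],
  [0, 0, -0.4, 0, 0, 0],
  [0, 0, -0.4, 0, 0, 0],
  [0, 0, -0.4, 0, 0, 0],
  [0, 0, -0.4, 0, 0, 0],
  [0, 0, -0.4, 0, 0, 0],
])

```text
clock: 11.12
tcp_pos: [622.8, 54.7, 155.4]
tool_rot: [-2.329, -2.109, 0.0]
contact_force: [-0.3, 0.6, -0.6]
grip_width: 43.0
grip_force: 0.0
```

```bash
python3 - <<'E'
from p import *
from m import *
print(ctrl.read_state()['grip_width']); plan(cur(),T([601,-204.5,148],down(-.08)),16)
E
```

```text
42.96491909139525
16 rows [-0.542, 0.003, 0.015, -0.0, -0.0, -0.002] end [ 601.  -204.5  148. ]
```

step_arm([
  [-0.542, 0.003, 0.015, 0, 0, -0.002],
  [-0.542, 0.003, 0.015, 0, 0, -0.002],
  [-0.542, 0.003, 0.015, 0, 0, -0.002],
  [-0.542, 0.003, 0.015, 0, 0, -0.002],
  [-0.542, 0.003, 0.015, 0, 0, -0.002],
  [-0.542, 0.003, 0.015, 0, 0, -0.002],
  [-0.542, 0.003, 0.015, 0, 0, -0.002],
  [-0.542, 0.003, 0.015, 0, 0, -0.002],
])

```text
clock: 11.78
tcp_pos: [611.3, -75.6, 151.3]
tool_rot: [2.315, 2.123, 0.0]
contact_force: [0.5, -0.9, 0.9]
grip_width: 42.7
grip_force: 0.0
```

step_arm([
  [-0.542, 0.003, 0.015, 0, 0, -0.002],
  [-0.542, 0.003, 0.015, 0, 0, -0.002],
  [-0.542, 0.003, 0.015, 0, 0, -0.002],
  [-0.542, 0.003, 0.015, 0, 0, -0.002],
  [-0.542, 0.003, 0.015, 0, 0, -0.002],
  [-0.542, 0.003, 0.015, 0, 0, -0.002],
  [-0.542, 0.003, 0.015, 0, 0, -0.002],
  [-0.542, 0.003, 0.015, 0, 0, -0.002],
])

```text
clock: 12.45
tcp_pos: [601.5, -205.3, 147.7]
tool_rot: [-2.302, -2.138, -0.0]
contact_force: [-0.7, 0.1, -0.1]
grip_width: 43.0
grip_force: 0.0
```

```bash
python3 - <<'E'
from p import *
from m import *
A=cur(); print(A.round(3)); plan(A,T([601,-204.5,58.5],down(-.08)),8)
w=snap('wrist'); 
for X in([601,-204.7,85],[606,-130,85],[595,-279.5,85]): print(proj(w,X).round())
j=cv2.cvtColor(w['color'],4); cv2.imwrite('pics/s4.png',j)
a=snap('scene'); np.savez('pics/scene2.npz',**a)
bl=blob(masks(a,'blue'),409*.64,270*.64); print('L scene',bl.sum())
E
```

```text
[[ 7.40000e-02  9.97000e-01  0.00000e+00  6.01528e+02]
 [ 9.97000e-01 -7.40000e-02  0.00000e+00 -2.05337e+02]
 [ 0.00000e+00  0.00000e+00 -1.00000e+00  1.47665e+02]
 [ 0.00000e+00  0.00000e+00  0.00000e+00  1.00000e+00]]
8 rows [0.003, -0.002, 0.372, 0.0, -0.0, 0.001] end [ 601.  -204.5   58.5]
[257. 210.]
[256.  88.]
[257. 312.]
L scene 1955
```

View pics/s4.png

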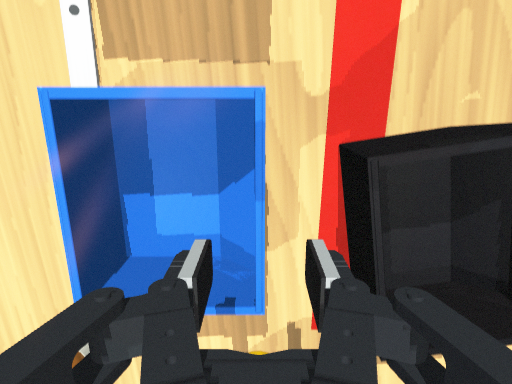

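The far rim of the right crate, at column 261, lies between the fingers (205 and 315), and the black crate is clear of the outer finger. I'll go down and pinch.

step_arm([
  [0, 0, 0.37, 0, 0, 0],
  [0, 0, 0.37, 0, 0, 0],
  [0, 0, 0.37, 0, 0, 0],
  [0, 0, 0.37, 0, 0, 0],
  [0, 0, 0.37, 0, 0, 0],
  [0, 0, 0.37, 0, 0, 0],
  [0, 0, 0.37, 0, 0, 0],
  [0, 0, 0.37, 0, 0, 0],
])

```text
clock: 13.22
tcp_pos: [601.6, -204.4, 57.6]
tool_rot: [-2.302, -2.138, 0.0]
contact_force: [0.1, -0.5, 0.1]
grip_width: 42.5
grip_force: 0.0
```

step_arm([
  [0, 0, 0, 0, 0, 0],
  [0, 0, 0, 0, 0, 0],
  [0, 0, 0, 0, 0, 0],
  [0, 0, 0, 0, 0, 0],
  [0, 0, 0, 0, 0, 0],
  [0, 0, 0, 0, 0, 0],
  [0, 0, 0, 0, 0, 0],
  [0, 0, 0, 0, 0, 0],
], gripper=1.0, grip_force=25)

```text
clock: 13.88
tcp_pos: [602.1, -204.8, 59.4]
tool_rot: [2.301, 2.137, 0.001]
contact_force: [-0.5, 1.0, 3.7]
grip_width: 4.4
grip_force: 27.3
```

```bash
python3 - <<'E'
from p import *
s=ctrl.read_state(); print(s['contact_force'],s['joint_positions'])
A=cur(); x=np.array([np.cos(.08),-np.sin(.08),0]); piv=np.array([538.5,-199.7,0])-65*x
B=tip(A,piv,-.08,np.radians(45)); B[:3,3]+=3*x
plan(A,B,24); print(A[:3,3])
E
```

```text
[-0.50303951  0.99728323  3.693614  ] [-4.42729378e-01  6.30379974e-01 -8.25608885e-02  8.56698626e-01
 -4.24009709e-05  1.20199059e+00]
24 rows [0.0, -0.063, -0.138, -0.042, -0.0, 0.0] end [ 525.6 -198.7  133.1]
[ 602.10320939 -204.80528845   59.42988444]
```

step_arm([
  [0, -0.063, -0.138, -0.042, 0, 0],
  [0, -0.063, -0.138, -0.042, 0, 0],
  [0, -0.063, -0.138, -0.042, 0, 0],
  [0, -0.063, -0.138, -0.042, 0, 0],
  [0, -0.063, -0.138, -0.042, 0, 0],
  [0, -0.063, -0.138, -0.042, 0, 0],
  [0, -0.063, -0.138, -0.042, 0, 0],
  [0, -0.063, -0.138, -0.042, 0, 0],
])

```text
clock: 14.55
tcp_pos: [582.7, -203.3, 90.3]
tool_rot: [2.151, 1.997, 0.266]
contact_force: [0.2, -0.8, 0.5]
grip_width: 4.5
grip_force: 26.8
```

step_arm([
  [0, -0.063, -0.138, -0.042, 0, 0],
  [0, -0.063, -0.138, -0.042, 0, 0],
  [0, -0.063, -0.138, -0.042, 0, 0],
  [0, -0.063, -0.138, -0.042, 0, 0],
  [0, -0.063, -0.138, -0.042, 0, 0],
  [0, -0.063, -0.138, -0.042, 0, 0],
  [0, -0.063, -0.138, -0.042, 0, 0],
  [0, -0.063, -0.138, -0.042, 0, 0],
])

```text
clock: 15.22
tcp_pos: [556.0, -201.1, 115.0]
tool_rot: [1.987, 1.845, 0.499]
contact_force: [-1.0, -1.5, 0.3]
grip_width: 4.6
grip_force: 27.0
```

```bash
python3 - <<'E'
from p import *
s=ctrl.read_state(); print(s['contact_force'],s['joint_positions'])
A=cur(); x=np.array([np.cos(.08),-np.sin(.08),0]); piv=np.array([538.5,-199.7,0])-65*x
B=tip(T([602.1,-204.8,59.4],down(-.074)),piv,-.08,np.radians(45)); B[:3,3]+=3*x
plan(A,B,8)
E
```

```text
[-1.01390269 -1.4756707   0.3360515 ] [-0.61592434  0.23364582 -0.76707051  0.10620947  0.26286087  1.09138585]
8 rows [0.0, -0.057, -0.137, -0.041, -0.001, -0.0] end [ 525.6 -198.7  133.1]
```

step_arm([
  [0, -0.06, -0.138, -0.042, 0, 0],
  [0, -0.06, -0.138, -0.042, 0, 0],
  [0, -0.06, -0.138, -0.042, 0, 0],
  [0, -0.06, -0.138, -0.042, 0, 0],
  [0, -0.06, -0.138, -0.042, 0, 0],
  [0, -0.06, -0.138, -0.042, 0, 0],
  [0, -0.06, -0.138, -0.042, 0, 0],
  [0, -0.06, -0.138, -0.042, 0, 0],
])

```text
clock: 15.88
tcp_pos: [524.7, -198.4, 132.5]
tool_rot: [1.811, 1.681, 0.703]
contact_force: [1.4, 0.3, -4.3]
grip_width: 4.4
grip_force: 26.4
```

step_arm([
  [0, 0, 0, 0, 0, 0],
  [0, 0, 0, 0, 0, 0],
  [0, 0, 0, 0, 0, 0],
  [0, 0, 0, 0, 0, 0],
  [0, 0, 0, 0, 0, 0],
  [0, 0, 0, 0, 0, 0],
  [0, 0, 0, 0, 0, 0],
  [0, 0, 0, 0, 0, 0],
])

```text
clock: 16.55
tcp_pos: [525.6, -198.8, 132.8]
tool_rot: [1.811, 1.682, 0.703]
contact_force: [1.1, 0.8, -3.1]
grip_width: 4.3
grip_force: 26.4
```

```bash
python3 - <<'E'
from p import *
a=snap('scene'); cv2.imwrite('pics/s5.png',cv2.resize(cv2.cvtColor(a['color'],4)[120:270,130:330],(800,600),interpolation=2)); np.savez('pics/scene3.npz',**a)
A=cur();print(A.round(3),ctrl.read_state()['joint_positions']);plan(A,T([601.6,-204.7,59.2],down(-.074)),24)
E
```

```text
[[ 7.40000e-02  7.01000e-01  7.09000e-01  5.25586e+02]
 [ 9.97000e-01 -5.20000e-02 -5.20000e-02 -1.98866e+02]
 [ 0.00000e+00  7.11000e-01 -7.03000e-01  1.32753e+02]
 [ 0.00000e+00  0.00000e+00  0.00000e+00  1.00000e+00]] [-0.76293132  0.16822163 -1.07600748 -0.33657967  0.46939213  1.04599199]
24 rows [-0.0, 0.058, 0.14, 0.042, -0.0, 0.0] end [ 601.6 -204.7   59.2]
```

View pics/s5.png

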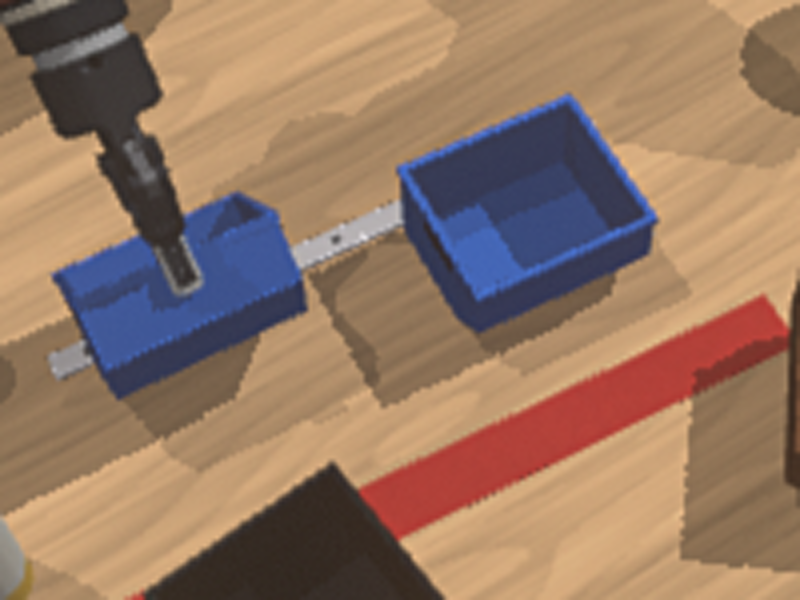

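The right crate, tipped at (190,295), is plain blue under the nose at (210,345). The left one stands flat at (525,215). I'll let the right one down.

step_arm([
  [0, 0.058, 0.14, 0.042, 0, 0],
  [0, 0.058, 0.14, 0.042, 0, 0],
  [0, 0.058, 0.14, 0.042, 0, 0],
  [0, 0.058, 0.14, 0.042, 0, 0],
  [0, 0.058, 0.14, 0.042, 0, 0],
  [0, 0.058, 0.14, 0.042, 0, 0],
  [0, 0.058, 0.14, 0.042, 0, 0],
  [0, 0.058, 0.14, 0.042, 0, 0],
])

```text
clock: 17.27
tcp_pos: [557.7, -201.3, 115.6]
tool_rot: [1.987, 1.846, 0.498]
contact_force: [0.9, 0.6, -3.1]
grip_width: 4.3
grip_force: 26.4
```

step_arm([
  [0, 0.058, 0.14, 0.042, 0, 0],
  [0, 0.058, 0.14, 0.042, 0, 0],
  [0, 0.058, 0.14, 0.042, 0, 0],
  [0, 0.058, 0.14, 0.042, 0, 0],
  [0, 0.058, 0.14, 0.042, 0, 0],
  [0, 0.058, 0.14, 0.042, 0, 0],
  [0, 0.058, 0.14, 0.042, 0, 0],
  [0, 0.058, 0.14, 0.042, 0, 0],
])

```text
clock: 17.93
tcp_pos: [584.6, -203.4, 90.7]
tool_rot: [2.151, 1.998, 0.266]
contact_force: [1.2, -0.4, -1.9]
grip_width: 4.6
grip_force: 26.6
```

step_arm([
  [0, 0.058, 0.14, 0.042, 0, 0],
  [0, 0.058, 0.14, 0.042, 0, 0],
  [0, 0.058, 0.14, 0.042, 0, 0],
  [0, 0.058, 0.14, 0.042, 0, 0],
  [0, 0.058, 0.14, 0.042, 0, 0],
  [0, 0.058, 0.14, 0.042, 0, 0],
  [0, 0.058, 0.14, 0.042, 0, 0],
  [0, 0.058, 0.14, 0.042, 0, 0],
])

```text
clock: 18.6
tcp_pos: [603.5, -204.9, 59.5]
tool_rot: [2.301, 2.137, 0.001]
contact_force: [2.4, 0.6, -0.9]
grip_width: 4.3
grip_force: 26.8
```

step_arm([
  [0, 0, 0, 0, 0, 0],
  [0, 0, 0, 0, 0, 0],
  [0, 0, 0, 0, 0, 0],
  [0, 0, 0, 0, 0, 0],
  [0, 0, 0, 0, 0, 0],
  [0, 0, 0, 0, 0, 0],
  [0, 0, 0, 0, 0, 0],
  [0, 0, 0, 0, 0, 0],
])

```text
clock: 19.27
tcp_pos: [602.2, -204.7, 59.5]
tool_rot: [2.302, 2.137, 0.001]
contact_force: [1.9, -0.8, 1.2]
grip_width: 4.4
grip_force: 27.1
```

```bash
python3 - <<'E'
from p import *
s=ctrl.read_state(); print(cur().round(3),s['contact_force'],s['torque'])
E
```

```text
[[ 7.40000e-02  9.97000e-01  1.00000e-03  6.02248e+02]
 [ 9.97000e-01 -7.40000e-02 -0.00000e+00 -2.04707e+02]
 [-0.00000e+00  1.00000e-03 -1.00000e+00  5.94520e+01]
 [ 0.00000e+00  0.00000e+00  0.00000e+00  1.00000e+00]] [ 1.89881582 -0.8072931   1.20581093] [-0.05063334 -0.46552465  0.02101393]
```

step_arm([
  [0, 0, 0, 0, 0, 0],
  [0, 0, 0, 0, 0, 0],
  [0, 0, 0, 0, 0, 0],
  [0, 0, 0, 0, 0, 0],
  [0, 0, 0, 0, 0, 0],
  [0, 0, 0, 0, 0, 0],
  [0, 0, 0, 0, 0, 0],
  [0, 0, 0, 0, 0, 0],
], gripper=0.0)

```text
clock: 19.93
tcp_pos: [601.9, -204.6, 59.1]
tool_rot: [-2.302, -2.138, 0.0]
contact_force: [0.4, -0.3, 0.3]
grip_width: 42.3
grip_force: 0.0
```

step_arm([
  [0, 0, -0.4, 0, 0, 0],
  [0, 0, -0.4, 0, 0, 0],
  [0, 0, -0.4, 0, 0, 0],
  [0, 0, -0.4, 0, 0, 0],
  [0, 0, -0.4, 0, 0, 0],
  [0, 0, -0.4, 0, 0, 0],
  [0, 0, -0.4, 0, 0, 0],
  [0, 0, -0.4, 0, 0, 0],
])

```text
clock: 20.6
tcp_pos: [601.9, -204.5, 155.8]
tool_rot: [-2.302, -2.138, 0.0]
contact_force: [0.3, 0.0, 0.4]
grip_width: 42.5
grip_force: 0.0
```

```bash
python3 - <<'E'
from m import *
from p import *
a=snap('scene'); b=snap('top'); k=.64
m=cv2.morphologyEx(masks(a,'blue'),cv2.MORPH_CLOSE,np.ones((5,5)))
bl=blob(m,409*k,270*k); print('L',bl.sum(),fit([a],[bl],[560,62,-.1,85]))
# fixed-height fits for the left crate: scene and top masks with all blueish pixels
def big(c):
    h=cv2.cvtColor(c['color'],cv2.COLOR_RGB2HSV); return cv2.inRange(h,(105,60,15),(135,255,255))
bl=[blob(cv2.morphologyEx(big(a),cv2.MORPH_OPEN,np.ones((3,3))),409*k,270*k)]; print(bl[0].sum(),fit([a],bl,[560,62,-.1,85]))
P=plan(cur(),T([435,74,150],down(np.pi/2-.1)),24); print(P[::4])
E
```

```text
L 2380 (array([ 5.58264e+02,  6.25520e+01, -9.50000e-02,  8.06010e+01]), np.float64(0.023))
2446 (array([ 5.59305e+02,  6.11510e+01, -9.50000e-02,  8.36390e+01]), np.float64(0.021))
24 rows [0.497, 0.062, 0.009, 0.0, 0.0, -0.082] end [435.  74. 150.]
[[606.0, -190.0, 157.0], [608.0, -130.0, 156.0], [595.0, -72.0, 154.0], [568.0, -19.0, 153.0], [527.0, 26.0, 152.0], [477.0, 58.0, 151.0]]
```

The left crate is still at about (559.5, 62), yaw -0.095. I'll move to its near side with the finger line across it.

step_arm([
  [0.497, 0.062, 0.009, 0, 0, -0.082],
  [0.497, 0.062, 0.009, 0, 0, -0.082],
  [0.497, 0.062, 0.009, 0, 0, -0.082],
  [0.497, 0.062, 0.009, 0, 0, -0.082],
  [0.497, 0.062, 0.009, 0, 0, -0.082],
  [0.497, 0.062, 0.009, 0, 0, -0.082],
  [0.497, 0.062, 0.009, 0, 0, -0.082],
  [0.497, 0.062, 0.009, 0, 0, -0.082],
])

```text
clock: 21.37
tcp_pos: [598.3, -84.9, 152.0]
tool_rot: [-1.677, -2.656, 0.0]
contact_force: [-0.6, -0.3, -0.4]
grip_width: 42.3
grip_force: 0.0
```

step_arm([
  [0.497, 0.062, 0.009, 0, 0, -0.082],
  [0.497, 0.062, 0.009, 0, 0, -0.082],
  [0.497, 0.062, 0.009, 0, 0, -0.082],
  [0.497, 0.062, 0.009, 0, 0, -0.082],
  [0.497, 0.062, 0.009, 0, 0, -0.082],
  [0.497, 0.062, 0.009, 0, 0, -0.082],
  [0.497, 0.062, 0.009, 0, 0, -0.082],
  [0.497, 0.062, 0.009, 0, 0, -0.082],
])

```text
clock: 22.03
tcp_pos: [536.5, 16.8, 150.0]
tool_rot: [-0.945, -2.995, 0.0]
contact_force: [0.4, 0.3, 0.0]
grip_width: 42.4
grip_force: 0.0
```

step_arm([
  [0.497, 0.062, 0.009, 0, 0, -0.082],
  [0.497, 0.062, 0.009, 0, 0, -0.082],
  [0.497, 0.062, 0.009, 0, 0, -0.082],
  [0.497, 0.062, 0.009, 0, 0, -0.082],
  [0.497, 0.062, 0.009, 0, 0, -0.082],
  [0.497, 0.062, 0.009, 0, 0, -0.082],
  [0.497, 0.062, 0.009, 0, 0, -0.082],
  [0.497, 0.062, 0.009, 0, 0, -0.082],
])

```text
clock: 22.7
tcp_pos: [432.7, 74.8, 148.0]
tool_rot: [-0.15, -3.137, -0.0]
contact_force: [0.3, -0.1, -0.0]
grip_width: 43.1
grip_force: 0.0
```

```bash
python3 - <<'E'
from p import *
A=cur(); print(A.round(3)); plan(A,T([435,74,20],down(np.pi/2-.1)),8)
E
```

```text
[[-9.95000e-01  9.50000e-02 -1.00000e-03  4.32685e+02]
 [ 9.50000e-02  9.95000e-01  0.00000e+00  7.48120e+01]
 [ 1.00000e-03 -0.00000e+00 -1.00000e+00  1.47997e+02]
 [ 0.00000e+00  0.00000e+00  0.00000e+00  1.00000e+00]]
8 rows [-0.01, -0.002, 0.533, -0.0, -0.0, 0.001] end [435.  74.  20.]
```

step_arm([
  [0, 0, 0.533, 0, 0, 0],
  [0, 0, 0.533, 0, 0, 0],
  [0, 0, 0.533, 0, 0, 0],
  [0, 0, 0.533, 0, 0, 0],
  [0, 0, 0.533, 0, 0, 0],
  [0, 0, 0.533, 0, 0, 0],
  [0, 0, 0.533, 0, 0, 0],
  [0, 0, 0.533, 0, 0, 0],
])

```text
clock: 23.37
tcp_pos: [433.2, 74.4, 19.5]
tool_rot: [-0.156, -3.137, 0.0]
contact_force: [0.9, -0.8, -0.3]
grip_width: 42.7
grip_force: 0.0
```

step_arm([
  [-0.17, 0, 0, 0, 0, 0],
  [-0.17, 0, 0, 0, 0, 0],
  [-0.17, 0, 0, 0, 0, 0],
  [-0.17, 0, 0, 0, 0, 0],
  [-0.17, 0, 0, 0, 0, 0],
  [-0.17, 0, 0, 0, 0, 0],
  [-0.17, 0, 0, 0, 0, 0],
  [-0.17, 0, 0, 0, 0, 0],
])

```text
clock: 24.03
tcp_pos: [475.1, 70.4, 21.0]
tool_rot: [0.156, 3.137, 0.0]
contact_force: [-0.5, 0.5, 0.5]
grip_width: 43.1
grip_force: 0.0
```

step_arm([
  [-0.08, 0, 0, 0, 0, 0],
  [-0.08, 0, 0, 0, 0, 0],
  [-0.08, 0, 0, 0, 0, 0],
  [-0.08, 0, 0, 0, 0, 0],
  [-0.08, 0, 0, 0, 0, 0],
  [-0.08, 0, 0, 0, 0, 0],
  [-0.08, 0, 0, 0, 0, 0],
  [-0.08, 0, 0, 0, 0, 0],
])

```text
clock: 24.7
tcp_pos: [493.6, 68.5, 20.7]
tool_rot: [-0.155, -3.138, -0.0]
contact_force: [-1.7, 0.3, 0.9]
grip_width: 42.8
grip_force: 0.0
```

step_arm([
  [-0.12, 0, 0, 0, 0, 0],
  [-0.12, 0, 0, 0, 0, 0],
  [-0.12, 0, 0, 0, 0, 0],
  [-0.12, 0, 0, 0, 0, 0],
  [-0.12, 0, 0, 0, 0, 0],
  [-0.12, 0, 0, 0, 0, 0],
  [-0.12, 0, 0, 0, 0, 0],
  [-0.12, 0, 0, 0, 0, 0],
])

```text
clock: 25.37
tcp_pos: [522.5, 65.6, 20.8]
tool_rot: [0.156, 3.138, -0.0]
contact_force: [-2.5, 0.1, 1.3]
grip_width: 42.4
grip_force: 0.0
```

step_arm([
  [-0.12, 0, 0, 0, 0, 0],
  [-0.12, 0, 0, 0, 0, 0],
  [-0.12, 0, 0, 0, 0, 0],
  [-0.12, 0, 0, 0, 0, 0],
  [-0.12, 0, 0, 0, 0, 0],
  [-0.12, 0, 0, 0, 0, 0],
  [-0.1, 0, 0, 0, 0, 0],
  [-0.05, 0, 0, 0, 0, 0],
])

```text
clock: 26.03
tcp_pos: [548.6, 63.0, 20.8]
tool_rot: [0.156, 3.137, 0.0]
contact_force: [-2.3, -0.1, 3.1]
grip_width: 42.8
grip_force: 0.0
```

```bash
cat > n.py <<'E'
from m import *
from p import *
a=snap('scene'); k=.64
h=cv2.cvtColor(a['color'],cv2.COLOR_RGB2HSV); M=cv2.morphologyEx(cv2.inRange(h,(105,60,15),(135,255,255)),cv2.MORPH_OPEN,np.ones((3,3)))
A=cur(); g=A[:3,3]+np.array([.995,-.1,0])*76; u=proj(a,[g[0],g[1],50])
f,c=fit([a],[blob(M,*u)],[g[0],g[1],-.1,85]); print(A[:3,3],f,c)
n=f[:2]+65*np.array([np.cos(f[2]),np.sin(f[2])]); 
for L in((695.5,-85.9),(693.7,-83)): print('nose in line x',(n-L)@[np.cos(.0985),-np.sin(.0985)])
p=proj(a,[*n,32]); print(n,p); q=[int(proj(a,[*n,0])[i]) for i in(0,1)]
I=cv2.cvtColor(a['color'],4)[120:270,180:380]; import sys
cv2.imwrite(sys.argv[1],cv2.resize(I,(800,600),interpolation=2))
E
python3 n.py pics/s6.png
```

```text
[548.76215673  62.99921906  20.80599398] [ 6.27631e+02  5.33470e+01 -1.06000e-01  8.64680e+01] 0.026
nose in line x -16.235514415003227
nose in line x -14.159051066188534
[692.26617179  46.46989543] [282.01249438 210.14686388]
```

step_arm([
  [-0.09, 0, 0, 0, 0, 0],
  [-0.09, 0, 0, 0, 0, 0],
  [-0.09, 0, 0, 0, 0, 0],
  [-0.09, 0, 0, 0, 0, 0],
  [-0.09, 0, 0, 0, 0, 0],
  [-0.08, 0, 0, 0, 0, 0],
  [-0.05, 0, 0, 0, 0, 0],
  [-0.03, 0, 0, 0, 0, 0],
])

```text
clock: 26.75
tcp_pos: [566.5, 61.2, 20.8]
tool_rot: [0.155, 3.138, 0.0]
contact_force: [-2.6, 0.4, 1.6]
grip_width: 42.6
grip_force: 0.0
```

step_arm([
  [0.05, 0, 0, 0, 0, 0],
  [0.2, 0, 0, 0, 0, 0],
  [0.3, 0, 0, 0, 0, 0],
  [0.4, 0, 0, 0, 0, 0],
  [0.4, 0, 0, 0, 0, 0],
  [0.4, 0, 0, 0, 0, 0],
  [0.4, 0, 0, 0, 0, 0],
  [0.4, 0, 0, 0, 0, 0],
])

```text
clock: 27.42
tcp_pos: [489.2, 68.9, 20.8]
tool_rot: [0.155, 3.137, -0.0]
contact_force: [0.6, 0.6, 0.3]
grip_width: 42.9
grip_force: 0.0
```

step_arm([
  [0, 0, -0.5, 0, 0, 0],
  [0, 0, -0.5, 0, 0, 0],
  [0, 0, -0.5, 0, 0, 0],
  [0, 0, -0.5, 0, 0, 0],
  [0, 0, -0.5, 0, 0, 0],
  [0, 0, -0.5, 0, 0, 0],
  [0, 0, -0.5, 0, 0, 0],
  [0, 0, -0.5, 0, 0, 0],
])

```text
clock: 28.08
tcp_pos: [489.7, 68.9, 141.5]
tool_rot: [0.155, 3.137, 0.0]
contact_force: [0.7, 0.6, 0.7]
grip_width: 42.3
grip_force: 0.0
```

```bash
sed -i 's/^A=cur.*/A=cur(); g=np.array([645.,51,0]); u=proj(a,[g[0],g[1],50])/' n.py; python3 n.py pics/s7.png
```

```text
[491.25390335  68.90776476 144.13796117] [ 6.4587e+02  5.1715e+01 -1.0900e-01  8.3814e+01] 0.021
nose in line x 2.0738146383864566
nose in line x 4.150277987201148
[710.48424965  44.64402115] [285.12751706 214.97307377]
```

View pics/s7.png

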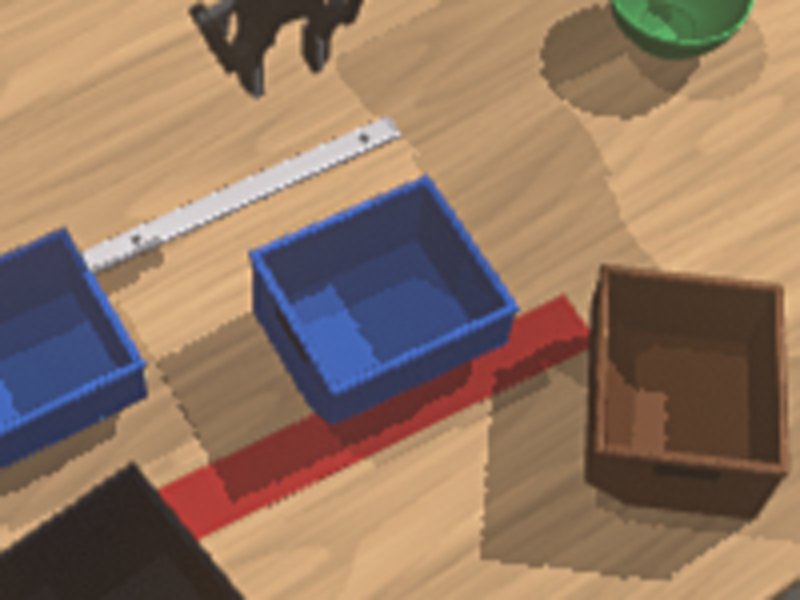

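The stamped crate stands flat at (385,300) with its nose over the line, about 3 mm past the middle and square to within 0.02 rad. The other crate stays at the stop, at (60,350), and the robot is clear of everything. I'm handing in.

```bash
python3 -c "
from cell import ctrl
print(ctrl.job_done())"
```

```text
the job is handed in; nothing more can be done
None
```

I handed the job in at about 28 s on the robot clock: both crates were tipped and let down under control, and the stamped one, on the left, was pushed until its nose tip measured about 3 mm past the middle of the red line, square to it within 0.02 rad, while the other stayed at the stop; the judge's verdict was not shown.

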